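# Put the globe lamps away in the lamp drawer

## Task

Put the two glass globe lamps away: pull the drawer of the grey bench unit well out, lower each lamp gently, cap up, into the bay that fits it (big lamp in the wide bay, small lamp in the narrow one) until it sits in the hole of the pad, and let go only once you feel it rest, never dropping it or pressing it down hard. Then push the drawer smoothly and fully shut with both lamps standing in it, and leave the other things on the bench where they are.

Things in the scene. Friction and masses are not known exactly. Their poses are not given: they have to be found in the camera images.
- unit: Grey sheet-steel drawer unit standing on the bench, fixed: 222 mm wide, 250 mm deep, 172 mm high, with one deep drawer. Origin on the bench under the middle of its front; its x axis points from the front to the back of the unit, y to the left along the front, z up. The drawer slides out along minus x, towards the robot.
- drawer (a joint): How far the drawer is pulled out, in metres: 0 shut, 0.200 fully out (end stop). It slides with about 2 N of friction and stays where it is left. Its front panel, 148 mm high, has its top edge 160 mm above the bench. The bays are 95 mm deep and 158 mm long from front to back; the sides and the 3 mm divider end 113 mm above the bench. Behind them lies a small rear bin that is not used.
- handle (a point): Middle of the drawer's steel bow handle: a round bar 10 mm thick and 110 mm long, level and parallel to the front, its centre line 45 mm out from the front panel and 138 mm above the bench. There is nothing above it. Moves with the drawer.
- bay_wide (a point): Middle of the floor of the drawer's wide bay (left, 109 mm across), 18 mm above the bench, 81 mm behind the rear of the front panel. Above it lies a black foam-rubber pad (gives 1 mm per 3 N) with a 50 mm round hole centred here, in which the big lamp's globe sits 9 mm deep. The pad's top is 18 to 36 mm above this point, different each time: feel for it. Moves with the drawer; axes as the unit's.
- bay_narrow (a point): Middle of the floor of the drawer's narrow bay (right, 83 mm across), 18 mm above the bench, 81 mm behind the rear of the front panel. Above it lies a black foam-rubber pad (gives 1 mm per 3 N) with a 32 mm round hole centred here, in which the small lamp's globe sits 7 mm deep. The pad's top is 44 to 62 mm above this point, different each time: feel for it. Moves with the drawer; axes as the unit's.
- lamp_big_mid (a point): Big opal glass globe lamp, 112 mm tall, 0.11 kg, standing globe down and cap up on a black rubber rest ring (80 mm across, 20 mm high). This point is on its axis half-way up, 56 mm above its lowest point; z is its axis, towards the cap. The globe is 80 mm across; the metal screw cap at the top, the place to hold it, is 26 mm across and spans 31 to 52 mm above this point, with a 4 mm contact stud on top of it.
- lamp_small_mid (a point): Small opal glass globe lamp, 78 mm tall, 0.06 kg, standing globe down and cap up on a black rubber rest ring (60 mm across, 18 mm high). This point is on its axis half-way up, 39 mm above its lowest point; z is its axis, towards the cap. The globe is 45 mm across; the metal screw cap at the top, the place to hold it, is 26 mm across and spans 14 to 35 mm above this point, with a 4 mm contact stud on top of it.
- meter: Hand-held multimeter in a red holster, 180 x 86 x 39 mm, lying on the bench; a bystander. Origin under its middle.
- tape: Roll of black tape, 60 mm across, 19 mm high, lying flat between the lamps' rings; a bystander. Origin under its middle.
- screwdriver: Screwdriver lying on the bench; a bystander.
- solder_spool: Small spool of solder, 58 mm across, 50 mm high, standing; a bystander. Origin under its middle.
- parts_bin: Small open blue bin with parts, 100 x 70 x 45 mm; a bystander. Origin under its middle.
- pen_pot: Grey pen pot, 76 mm across, 95 mm high, pens up to 155 mm; a bystander. Origin under its middle.
There are look-alikes about, which are no part of the job. What is shaped like the part that bears lamp_small_mid but red is not meant. What is shaped like the part that bears lamp_big_mid but blue or red is not meant.

How it is judged:
By the outcome, as a careful person would: the job done as asked, in the order asked, and still so for the second after the job is handed in, with the robot touching nothing.
It also fails if it takes over 72 s, if anything falls off the work surface, if the arm or the gripper's body presses on something with over 40 N, if the wrist force passes 120 N, or if a joint passes its speed limit or range.

## Robot

A 6-joint arm with a two-finger parallel gripper is mounted at the origin on the work surface. World frame = base frame: x ahead of the robot, y to its left, z up, the work surface at z = 0. Lengths are in m, angles in degrees, forces in N, time in s.
With the tool pointing down it reaches from about 0.375 to 0.9 m from the base axis. Payload 3.1 kg.
Tool frame: the origin (TCP) lies on the centre line of the jaws, within the pads' length; the fingertips stand 25 mm ahead of it and the grasp point (between the pads) lies 6 mm ahead of it; z points along the fingers, y is the line along which they close (so a half turn about z gives the same grasp; the last joint's range is limited). The gripper opens to 87 mm and grips with 3 to 60 N. Pads are 19 mm wide; open, the fingers measure 117 mm over their backs; the gripper's body (75 mm by 190 mm) begins 51 mm behind the grasp point.
Start: joints at [-82.019, 30.224, 82.088, -0, 67.689, -10.227], TCP at [0.195, -0.594, 0.218] pointing down, gripper open.
Joint ranges: [-176.69, 176.69], [-43.24, 126.21], [12.49, 139.97], [-82, 262], [0, 151.66], [-163.58, 163.58]. Speed limits (degrees/s): [159.86, 159.86, 180, 180, 180, 180].

## Interface

Orientations are given as a 3x3 rotation matrix whose columns are the frame's x, y, z axes.
In Python, from rig import bot, cams, models gives the robot as it stands. The module is installed in compiled form; this text tells all that it offers.
- The arm moves only by the shell command python3 -m handwheel 'ROWS' [OPENING]. ROWS is JSON, a list of rows, each a list of 6 numbers: the shift along the world's x, y, z each as a share of 1 m, from -1 to 1, then the turn, a rotation vector about the world's x, y, z each as a share of 2 rad, from -1 to 1. In form: [[dx, dy, dz, wx, wy, wz], ...]. A call has exactly 8 rows; each row is the pose to reach, as a shift and turn from the pose commanded when the call began; what a row does not reach only later rows make up. A row lasts 1/12 s, in which the tool goes at most 41.7 mm and 7.16 degrees, less where a joint would pass 70% of its speed; a pose out of reach is approached as far as the arm can. A call with a number of a shift or a turn outside -1 to 1 is refused whole. A call with a gripper value outside its range is refused whole. OPENING is the opening, from -1 (shut) to 1 (fully open), so that 0 is half open, set as the call begins (- or left out, the last holds). The fingers move at their own pace and stop on an object; the grip force is fixed at half the most. Time passes only in rows, so rows that repeat a pose let the fingers close, or fill a call up. It gives the time, the measured TCP pose, the force, the opening and the grip force at its end, in the units of the state.
- bot.read_state(): the state, without advancing time (a new reading comes with each control period).
- cams.capture(name): name is "side" or "top"; returns (picture, depth): 480x640x3 uint8, blue, green, red; 480x640 float32, m along the optical axis (not along the pixel's ray), 0 where there is no reading.
- cams.calibration(name): a dict with "mtx" (3x3 intrinsics, pixels), "dist_coeffs" ([k1, k2, p1, p2, k3] as OpenCV has them; the pictures are not rectified), "R" (3x3) and "t" (3): a world point X has camera coordinates R X + t. Camera axes: x right, y down, z forward; pixel columns grow to the right and rows downward; lengths in m; the calibration is good to about 2 mm. A picture is of the moment at which its call begins. calibration takes no time and is no camera call.
- bot.hand_in(): hands the job in; it is judged then, once.
Trained networks look in the newest picture that a camera, given by its name, has taken for a name from the list of things; names that differ only in an ending like _2 or _b are one class to them, and where a whole thing is asked for, a point or a joint stands for the part that bears it (a point fixed in the world has none). Each returns a list of dicts, best first, with "conf" (0 to 1); they miss things now and then, are a little off and sometimes report something else, mostly with a low value. They report only what shows in the picture. A call takes as long as a camera call. They do not tell look-alikes from the thing itself.
- models.spot_in(query, camera): "position" ([column, row] in pixels, amid what is visible of it).
- models.tip_of(query, camera): "position" ([column, row] in pixels: a listed point, or the origin of a listed thing).
The state is a dict: "time_s": time; "joint_positions": joint angles; "qvel": joint speeds; "tau": joint torques, N m; "position": TCP position; "tcp_rot": TCP orientation; "force": force on the tool from outside, world axes, zero at the start; "moment": the same for the moment, N m; "opening": opening from 0.0 (shut) to 1.0 (fully open); "grasp_force": force on a finger pad.
Only numpy, scipy, OpenCV 4.12 (cv2) and the standard library are available. Lean on these libraries where they do the work, as an engineer would, in place of code of your own. Each camera call takes 0.05 s, during which the arm holds its last target. There are 200 camera calls.

## Working session

There is one attempt and no reset: what is moved stays moved. The work goes in short steps, Python scripts to look and compute and a shell command to move; the robot and the scene stay as the last step left them, time stands still between calls to the robot, and variables do not carry over. Pictures are saved under pics/ and viewed, at most 10 in all, crops included, and the job is handed in when it is done.

```bash
mkdir -p pics; cat > h.py <<'E'
import numpy as np, cv2
from rig import bot,cams,models
def ray(cam,px):
    c=cams.calibration(cam);K=np.array(c["mtx"]);d=np.array(c["dist_coeffs"]);R=np.array(c["R"]);t=np.array(c["t"]).ravel()
    u=cv2.undistortPoints(np.array([[px]],float),K,d)[0,0]
    return -R.T@t, R.T@np.array([u[0],u[1],1.])
def at_z(cam,px,z):
    o,d=ray(cam,px);return o+d*(z-o[2])/d[2]
def at_depth(cam,px,D):
    o,d=ray(cam,px);return o+d*D
def dep(D,px,r=2):
    c,w=int(round(px[0])),int(round(px[1]));p=D[max(w-r,0):w+r+1,max(c-r,0):c+r+1];p=p[p>0];return float(np.median(p)) if p.size else 0
E
python3 - <<'E'
from h import *
np.set_printoptions(precision=4,suppress=True)
for c in("top","side"):
    im,D=cams.capture(c);cv2.imwrite(f"pics/{c}0.png",im);np.save(f"{c}0.npy",D)
    print(c,ray(c,(320,240)))
    for q in("handle","bay_wide","bay_narrow","lamp_big_mid","lamp_small_mid","unit"):
        for r in models.tip_of(q,c)[:4]:
            p=r["position"];print(q,np.round(p,1),round(r["conf"],2),at_depth(c,p,dep(D,p)))
print(bot.read_state()["time_s"],bot.read_state()["opening"],bot.read_state()["tcp_rot"])
E
```

```text
top (array([0.3426, 0.0158, 1.2349]), array([ 0.1746,  0.008 , -0.9848]))
handle [291.1 199.9] 0.58 [0.6316 0.0928 0.1416]
handle [134.5 258.4] 0.18 [0.4996 0.477  0.0848]
bay_wide [400.7 237.9] 0.42 [ 0.5517 -0.1707  0.0875]
bay_wide [435.9 267.6] 0.22 [ 0.4895 -0.2742  0.0018]
bay_wide [363.5 155.3] 0.21 [ 0.7801 -0.0873  0.0384]
lamp_big_mid [481.2 310.9] 0.93 [ 0.3749 -0.3561  0.0985]
lamp_big_mid [497.2 256. ] 0.69 [ 0.5026 -0.394   0.1215]
lamp_big_mid [136.  259.3] 0.62 [0.4982 0.4754 0.079 ]
lamp_small_mid [402.7 279.7] 0.81 [ 0.4511 -0.1745  0.0777]
lamp_small_mid [400.4 237.8] 0.73 [ 0.552  -0.17    0.0871]
unit [292.6 195.9] 0.65 [0.6757 0.0979 0.0157]
side (array([-0.2472, -0.8324,  1.0123]), array([ 0.5456,  0.5757, -0.6091]))
bay_wide [391.  351.3] 0.57 [ 0.4998 -0.282   0.0011]
lamp_big_mid [503.5 373. ] 0.96 [ 0.5613 -0.5218  0.0848]
lamp_big_mid [385.  387.9] 0.9 [ 0.1954 -0.5046  0.3349]
lamp_small_mid [344.1 322.2] 0.75 [ 0.4453 -0.1843  0.0571]
0.7 1.002278955309904 [[ 0.9499  0.3125 -0.    ]
 [ 0.3125 -0.9499 -0.    ]
 [-0.      0.     -1.    ]]
```

View pics/top0.png

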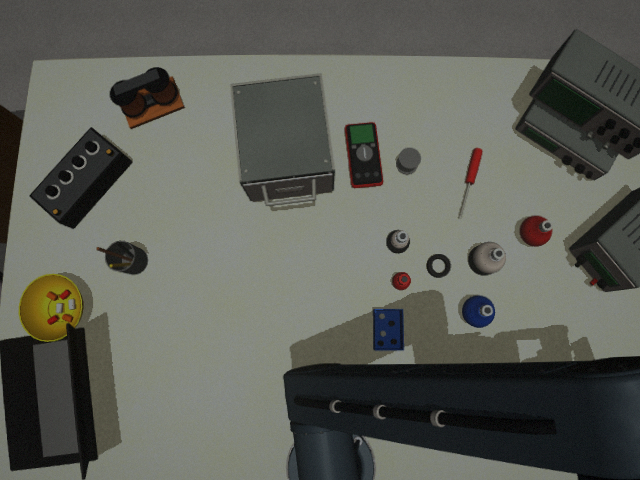

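View pics/side0.png

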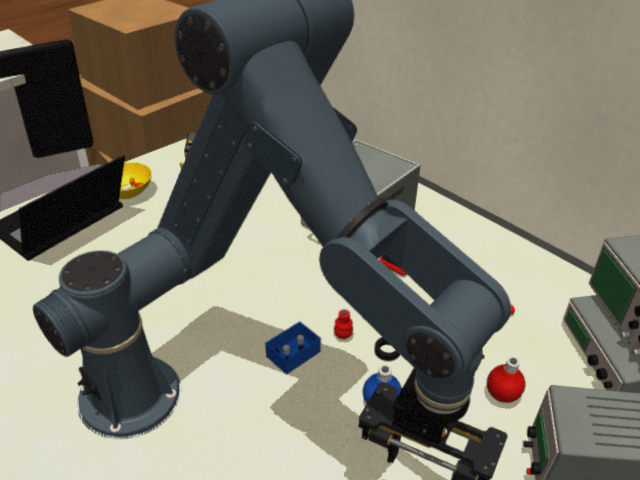

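The top view shows the white big lamp at about (488,257), with its cap at (494,252), and the white small lamp at (398,240). Red and blue look-alikes stand nearby. The unit's handle is at about (291,200). In the side view the arm hides most of it. Next I'll get exact positions from depth.

```bash
cat >> h.py <<'E'
def cloud(cam,D):
    c=cams.calibration(cam);K=np.array(c["mtx"]);d=np.array(c["dist_coeffs"]);R=np.array(c["R"]);t=np.array(c["t"]).ravel()
    v,u=np.mgrid[:480,:640];n=cv2.undistortPoints(np.stack([u,v],-1).reshape(-1,1,2).astype(float),K,d)[:,0]
    P=(np.c_[n,np.ones(len(n))]*D.reshape(-1,1)-t)@R;P[D.ravel()==0]=np.nan
    return P.reshape(480,640,3)
E
python3 - <<'E'
from h import *
np.set_printoptions(precision=4,suppress=True)
D=np.load("top0.npy");P=cloud("top",D)
def sel(r,c,lo,hi):
    Q=P[r[0]:r[1],c[0]:c[1]].reshape(-1,3);return Q[(Q[:,2]>lo)&(Q[:,2]<hi)]
T=sel((60,215),(220,345),.165,.185);print("unit top z",np.median(T[:,2]),len(T))
r=cv2.minAreaRect(T[:,:2].astype(np.float32));print(r,cv2.boxPoints(r))
Hh=sel((178,215),(235,345),.12,.155);Hh=Hh
print("handle pts");
for row in range(180,212,2):
    print(row,[ (round(float(P[row,c,0]),3),round(float(P[row,c,2]),3)) for c in (265,280,291,305,320)])
for n,rr,cc in(("big",(235,280),(465,510)),("small",(225,255),(383,415))):
    Q=sel(rr,cc,.0,.2);zm=np.nanmax(Q[:,2]);print(n,"zmax",zm)
    for d0,d1 in((0,.003),(.003,.008),(.008,.02)):
        A=Q[(Q[:,2]>zm-d1)&(Q[:,2]<=zm-d0)];print(d0,len(A),A.mean(0) if len(A) else'')
    # sphere fit of the globe
    A=Q[(Q[:,2]>.035)&(Q[:,2]<zm-.045 if n=="big" else Q[:,2]<zm-.03)]
    R0=.04 if n=="big" else .0225
    from scipy.optimize import least_squares
    s=least_squares(lambda c:np.linalg.norm(A-c,axis=1)-R0,[*A[:,:2].mean(0),.05],loss="soft_l1",f_scale=.002);print("globe",s.x,len(A))
E
```

```text
unit top z 0.17202155794822505 9260
((0.8019809722900391, 0.11829151958227158), (0.2571996748447418, 0.22231505811214447), 7.481830596923828) [[ 0.66    0.2118]
 [ 0.689  -0.0087]
 [ 0.944   0.0248]
 [ 0.915   0.2452]]
handle pts
180 [(0.708, 0.052), (0.674, 0.163), (0.678, 0.148), (0.681, 0.139), (0.686, 0.122)]
182 [(0.668, 0.166), (0.673, 0.148), (0.677, 0.135), (0.682, 0.119), (0.685, 0.11)]
184 [(0.667, 0.153), (0.673, 0.134), (0.677, 0.121), (0.681, 0.108), (0.684, 0.096)]
186 [(0.668, 0.133), (0.673, 0.114), (0.676, 0.106), (0.68, 0.091), (0.686, 0.073)]
188 [(0.66, 0.143), (0.673, 0.099), (0.674, 0.096), (0.681, 0.072), (0.684, 0.062)]
190 [(0.655, 0.143), (0.672, 0.085), (0.673, 0.081), (0.681, 0.054), (0.685, 0.038)]
192 [(0.65, 0.144), (0.67, 0.073), (0.675, 0.057), (0.679, 0.042), (0.685, 0.022)]
194 [(0.645, 0.144), (0.674, 0.042), (0.676, 0.035), (0.679, 0.023), (0.685, 0.003)]
196 [(0.64, 0.143), (nan, nan), (0.676, 0.015), (0.68, 0.001), (0.68, -0.001)]
198 [(0.635, 0.146), (0.674, -0.0), (0.674, -0.0), (0.636, 0.142), (0.675, -0.001)]
200 [(0.631, 0.143), (0.631, 0.142), (0.631, 0.144), (0.631, 0.141), (0.669, -0.0)]
202 [(0.626, 0.144), (0.626, 0.143), (0.626, 0.142), (0.663, 0.002), (0.663, 0.002)]
204 [(0.621, 0.143), (0.623, 0.135), (0.657, 0.003), (0.657, 0.002), (0.658, 0.002)]
206 [(0.653, -0.001), (0.652, 0.0), (0.653, -0.001), (0.652, 0.0), (0.654, -0.004)]
208 [(0.647, 0.001), (0.647, -0.001), (0.646, 0.002), (0.647, -0.001), (0.647, 0.002)]
210 [(0.641, 0.003), (0.641, 0.002), (nan, nan), (0.641, 0.001), (0.643, -0.003)]
big zmax 0.12730455148274356
0 7 [ 0.5101 -0.3966  0.1257]
0.003 59 [ 0.508  -0.3973  0.1216]
0.008 46 [ 0.5089 -0.3944  0.1163]
globe [ 0.5096 -0.3983  0.0512] 469
small zmax 0.09486251302264744
0 5 [ 0.5569 -0.1736  0.0931]
0.003 40 [ 0.5571 -0.1732  0.0889]
0.008 56 [ 0.5558 -0.1737  0.0837]
globe [ 0.5579 -0.1747  0.047 ] 127
```

```bash
python3 - <<'E'
import cv2,numpy as np
im=cv2.imread("pics/top0.png")
a=cv2.resize(im[175:215,230:350],None,fx=6,fy=6,interpolation=cv2.INTER_CUBIC)
b=cv2.resize(im[222:282,380:520],None,fx=5,fy=5,interpolation=cv2.INTER_CUBIC)
W=max(a.shape[1],b.shape[1]);p=lambda x:cv2.copyMakeBorder(x,0,0,0,W-x.shape[1],cv2.BORDER_CONSTANT)
cv2.imwrite("pics/crop1.png",np.vstack([p(a),p(b)]))
E
```

```text
(no output)
```

View pics/crop1.png

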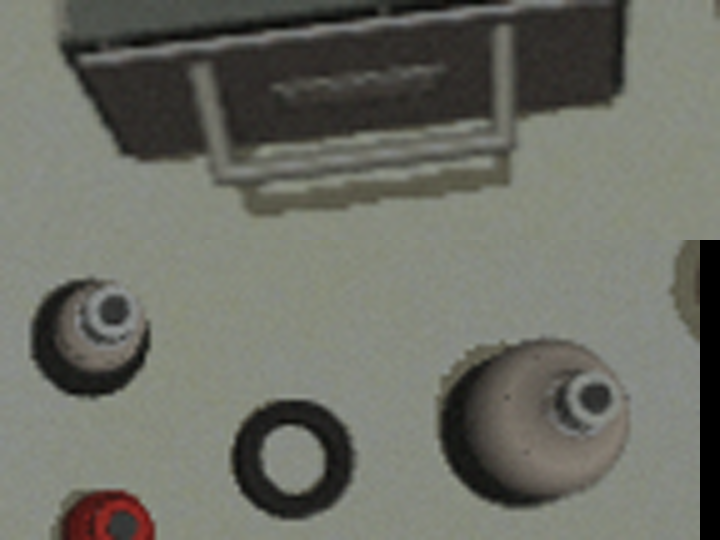

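```bash
python3 -m handwheel '[[0.04,0.06,0.04,0,0,0.1],[0.08,0.12,0.04,0,0,0.2],[0.1,0.16,0.04,0,0,0.28],[0.12,0.19,0.04,0,0,0.35],[0.16,0.25,0.04,0,0,0.35],[0.16,0.25,0.04,0,0,0.35],[0.16,0.25,0.04,0,0,0.35],[0.16,0.25,0.04,0,0,0.35]]' -0.08
python3 -m handwheel '[[0.16,0.25,0,0,0,0.342],[0.16,0.25,0,0,0,0.342],[0.16,0.25,0,0,0,0.342],[0.16,0.25,0,0,0,0.342],[0.16,0.25,0,0,0,0.342],[0.16,0.25,0,0,0,0.342],[0.16,0.25,0,0,0,0.342],[0.16,0.25,0,0,0,0.342]]'
python3 -m handwheel '[[0.114,0.188,0,0,0,0],[0.114,0.188,0,0,0,0],[0.114,0.188,0,0,0,0],[0.114,0.188,0,0,0,0],[0.114,0.188,0,0,0,0],[0.114,0.188,0,0,0,0],[0.114,0.188,0,0,0,0],[0.114,0.188,0,0,0,0]]'
python3 -c "
from h import *
s=bot.read_state();print(s['joint_positions'],s['force'],s['tcp_rot'])
im,D=cams.capture('side');cv2.imwrite('pics/side1.png',im)"
```

```text
time_s: 1.37
position: [0.357, -0.3382, 0.2587]
tcp_rot: [[0.522, 0.853, 0.001], [0.853, -0.522, 0.003], [0.003, -0.001, -1.0]]
force: [0.5, -0.2, 0.2]
opening: 0.502
grasp_force: 0.0
time_s: 2.03
position: [0.5183, -0.0887, 0.2588]
tcp_rot: [[-0.136, 0.991, 0.003], [0.991, 0.136, 0.002], [0.002, 0.003, -1.0]]
force: [0.2, -0.6, -0.1]
opening: 0.461
grasp_force: 0.0
time_s: 2.7
position: [0.629, 0.0937, 0.2579]
tcp_rot: [[-0.132, 0.991, -0.001], [0.991, 0.132, -0.001], [-0.001, -0.002, -1.0]]
force: [-0.4, -0.2, 0.2]
opening: 0.455
grasp_force: 0.0
[-1.54401868e+00  2.88868213e+01  7.77641836e+01 -7.41056121e-02
  7.34270934e+01 -9.08237293e+00] [-0.38491815 -0.2050769   0.22399819] [[-0.13155711  0.99130761 -0.00139575]
 [ 0.99130808  0.13155548 -0.00120248]
 [-0.00100841 -0.00154181 -0.9999983 ]]
```

View pics/side1.png

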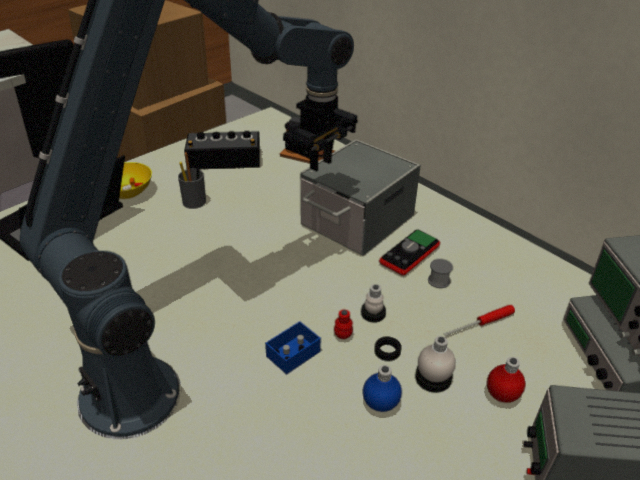

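The side view is now clear. The handle is at (327,210), the big white lamp's stud at (440,340) and the small one's at (376,288). I'll check these against the top-view positions.

```bash
python3 - <<'E'
from h import *
np.set_printoptions(precision=4,suppress=True)
im,D=cams.capture("side");np.save("side1.npy",D);P=cloud("side",D)
for q in("handle","lamp_big_mid","lamp_small_mid"):
    for r in models.tip_of(q,"side")[:4]:
        p=r["position"];print(q,np.round(p,1),round(r["conf"],2),at_z("side",p,{"h":.138,"b":.067}.get(q[0] if q[0]=="h" else q[5],.0545)))
for n,x,y in(("big",.5093,-.3975),("small",.557,-.174)):
    Q=P.reshape(-1,3);m=(np.hypot(Q[:,0]-x,Q[:,1]-y)<.02)&(Q[:,2]>.065);Q=Q[m];zm=np.percentile(Q[:,2],99);A=Q[Q[:,2]>zm-.012];print(n,zm,A.mean(0),len(A), (A.max(0)+A.min(0))/2)
H=P[195:225,300:352].reshape(-1,3);H=H[(H[:,2]>.12)&(H[:,2]<.15)&(H[:,0]<.65)];print("handle",len(H),H.min(0),H.max(0),H.mean(0))
E
```

```text
handle [319.7 204.2] 0.66 [0.6383 0.1057 0.138 ]
lamp_big_mid [506.1 374.2] 0.81 [ 0.5781 -0.5215  0.067 ]
lamp_big_mid [436.8 354.2] 0.77 [ 0.5159 -0.3886  0.067 ]
lamp_big_mid [383.3 388.1] 0.72 [ 0.3676 -0.373   0.067 ]
lamp_small_mid [343.  325.8] 0.73 [ 0.4376 -0.1889  0.0545]
lamp_small_mid [374.2 299.9] 0.68 [ 0.5499 -0.1778  0.0545]
big 0.1249384190276779 [ 0.506  -0.3959  0.1194] 122 [ 0.5081 -0.3944  0.1195]
small 0.09165674543073293 [ 0.5529 -0.1735  0.085 ] 86 [ 0.5555 -0.1721  0.0871]
handle 185 [0.6155 0.0351 0.1319] [0.6495 0.1577 0.1481] [0.6297 0.0959 0.1402]
```

```bash
python3 -m handwheel '[[0,0,-0.03,0,0,0],[0,0,-0.06,0,0,0],[0,0,-0.08,0,0,0],[0,0,-0.095,0,0,0],[0,0,-0.105,0,0,0],[0,0,-0.112,0,0,0],[0,0,-0.114,0,0,0],[0,0,-0.114,0,0,0]]'
python3 -m handwheel '[[0,0,0,0,0,0],[0,0,0,0,0,0],[0,0,0,0,0,0],[0,0,0,0,0,0],[0,0,0,0,0,0],[0,0,0,0,0,0],[0,0,0,0,0,0],[0,0,0,0,0,0]]' -1
```

```text
time_s: 3.62
position: [0.6295, 0.0939, 0.1446]
tcp_rot: [[-0.13, 0.991, 0.0], [0.991, 0.13, -0.0], [-0.0, 0.0, -1.0]]
force: [-0.6, 0.3, 0.6]
opening: 0.457
grasp_force: 0.0
time_s: 4.28
position: [0.6293, 0.0944, 0.1445]
tcp_rot: [[-0.131, 0.991, 0.0], [0.991, 0.131, -0.0], [-0.0, 0.0, -1.0]]
force: [-0.2, 0.3, -0.0]
opening: 0.02
grasp_force: 0.0
```

```bash
python3 - <<'E'
from h import *
np.set_printoptions(precision=4,suppress=True)
s=bot.read_state();print(s["opening"],s["grasp_force"],s["force"],s["position"])
im,D=cams.capture("side");P=cloud("side",D)
cv2.imwrite("pics/crop2.png",cv2.resize(im[60:260,220:440],None,fx=2.7,fy=2.7,interpolation=cv2.INTER_CUBIC))
E
```

```text
0.02046467325595588 0.0 [-0.1777  0.3048 -0.0477] [0.6293 0.0944 0.1445]
```

View pics/crop2.png

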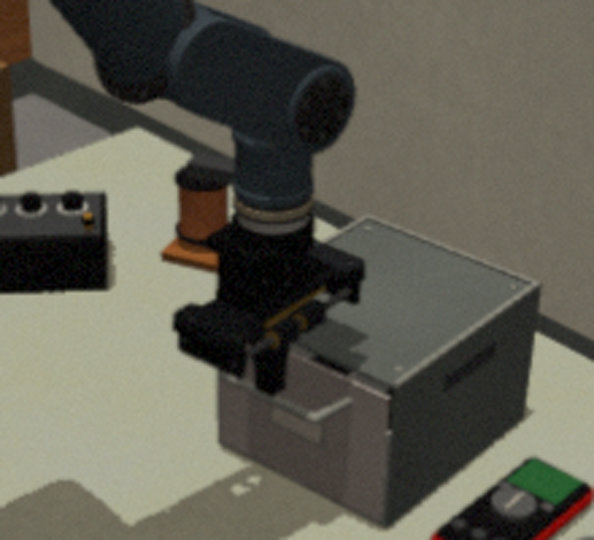

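The fingers look to be at the handle, at about crop (270,385), but the opening reads 1.7 mm, so I may not have the bar. A small pull will tell.

```bash
python3 -m handwheel '[[-0.003,0,0,0,0,0],[-0.006,-0.001,0,0,0,0],[-0.01,-0.001,0,0,0,0],[-0.014,-0.002,0,0,0,0],[-0.018,-0.002,0,0,0,0],[-0.022,-0.003,0,0,0,0],[-0.026,-0.003,0,0,0,0],[-0.03,-0.004,0,0,0,0]]'
python3 - <<'E'
from h import *
np.set_printoptions(precision=4,suppress=True)
im,D=cams.capture("side");P=cloud("side",D)
cv2.imwrite("pics/crop3.png",cv2.resize(im[140:240,260:400],None,fx=5,fy=5,interpolation=cv2.INTER_CUBIC))
# panel front plane: points with z in .04-.12 near the unit front
Q=P.reshape(-1,3);u=np.array([.9915,.1302,0]);v=np.array([-.1302,.9915,0]);o=np.array([.6745,.1015,0])
a=(Q-o)@u;b=(Q-o)@v;m=(np.abs(b)<.1)&(Q[:,2]>.03)&(Q[:,2]<.11)&(np.abs(a)<.08);print("panel offset",np.nanmedian(a[m]),m.sum())
m=(np.abs(b)<.06)&(Q[:,2]>.12)&(Q[:,2]<.15)&(a<-.02)&(a>-.12);print("bar",np.percentile(a[m],[10,50,90]),m.sum())
E
```

```text
time_s: 5.0
position: [0.5988, 0.0904, 0.1445]
tcp_rot: [[-0.131, 0.991, -0.0], [0.991, 0.131, 0.0], [0.0, 0.0, -1.0]]
force: [-0.2, -1.1, 0.7]
opening: 0.006
grasp_force: 0.0
panel offset 0.00034349541276788463 1200
bar [-0.0527 -0.0475 -0.0345] 135
```

View pics/crop3.png

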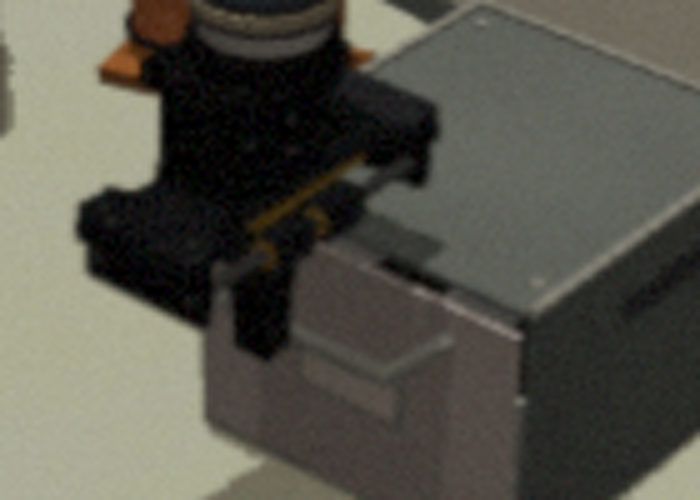

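```bash
python3 - <<'E'
from h import *
np.set_printoptions(precision=4,suppress=True)
s=bot.read_state();p=np.array(s["position"]);z=np.array(s["tcp_rot"])[:,2]
c=cams.calibration("side");R=np.array(c["R"]);t=np.array(c["t"]).ravel()
pr=lambda X:cv2.projectPoints(np.array([X],float),cv2.Rodrigues(R)[0],t,np.array(c["mtx"]),np.array(c["dist_coeffs"]))[0].ravel()
print("tip",pr(p+.025*z),"tcp",pr(p),"grasp",pr(p+.006*z))
v=np.array([-.1302,.9915,0])
for b in(-.055,0,.055):print("bar",b,pr(np.array([.63,.0955,.138])+b*v), pr(np.array([.6745,.1015,.16])+2*b*v))
im,D=cams.capture("top");P=cloud("top",D);Q=P.reshape(-1,3)
u=np.array([.9915,.1302,0]);o=np.array([.6745,.1015,0]);a=(Q-o)@u;b=(Q-o)@v
m=(np.abs(b)<.07)&(Q[:,2]>.125)&(Q[:,2]<.15)&(a<-.03)&(a>-.12);print(m.sum(),np.c_[a,b,Q[:,2]][m][::4])
cv2.imwrite("pics/crop4.png",cv2.resize(im[150:250,220:380],None,fx=5,fy=5,interpolation=cv2.INTER_CUBIC))
E
```

```text
tip [312.0317 218.7433] tcp [312.1164 210.6602] grasp [312.0959 212.6145]
bar -0.055 [336.8445 215.2016] [365.5168 208.4883]
bar 0 [320.0268 207.0807] [331.2097 192.6279]
bar 0.055 [303.8038 199.2562] [299.2436 177.9062]
48 [[-0.0324 -0.0609  0.1438]
 [-0.038  -0.0554  0.1402]
 [-0.0416 -0.0574  0.1432]
 [-0.0437 -0.0571  0.1421]
 [-0.0314  0.0549  0.141 ]
 [-0.0452 -0.0592  0.1377]
 [-0.0342  0.0527  0.1415]
 [-0.0365  0.0575  0.1434]
 [-0.0385  0.0579  0.1416]
 [-0.0418  0.0578  0.1449]
 [-0.0434  0.0583  0.1421]
 [-0.0455  0.0587  0.141 ]]
```

View pics/crop4.png

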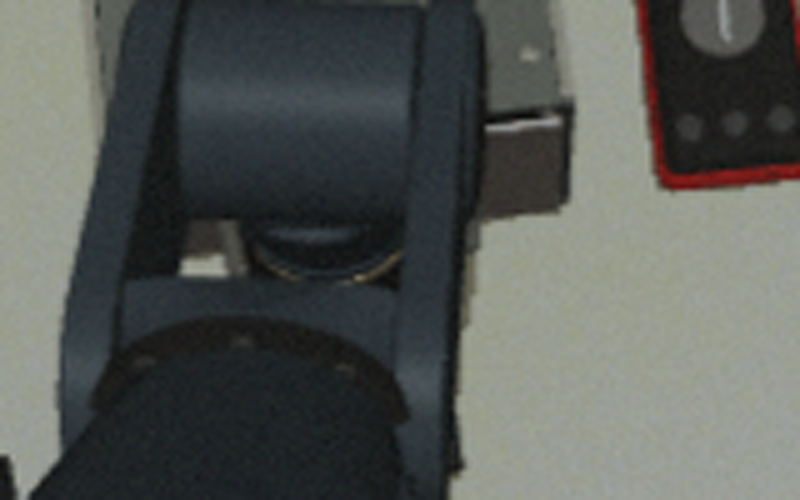

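The fingertip appears at row ~211 in the side view, but the stated geometry puts it at 218.7. So the real tips are about 25 mm higher than stated, which would explain the miss. I'll check with depth.

```bash
python3 - <<'E'
from h import *
np.set_printoptions(precision=4,suppress=True)
im,D=cams.capture("side");P=cloud("side",D)
print(bot.read_state()["position"])
for r in range(198,222,2):
    print(r,[ (im[r,c].max(),*np.round(P[r,c],3)) for c in (310,313,316)])
E
```

```text
[0.599  0.0903 0.1445]
198 [(np.uint8(1), np.float64(0.585), np.float64(0.084), np.float64(0.192)), (np.uint8(8), np.float64(0.59), np.float64(0.079), np.float64(0.192)), (np.uint8(10), np.float64(0.601), np.float64(0.079), np.float64(0.187))]
200 [(np.uint8(4), np.float64(0.585), np.float64(0.085), np.float64(0.185)), (np.uint8(3), np.float64(0.587), np.float64(0.075), np.float64(0.189)), (np.uint8(12), np.float64(0.603), np.float64(0.082), np.float64(0.179))]
202 [(np.uint8(6), np.float64(0.587), np.float64(0.086), np.float64(0.178)), (np.uint8(13), np.float64(0.591), np.float64(0.08), np.float64(0.179)), (np.uint8(16), np.float64(0.605), np.float64(0.084), np.float64(0.171))]
204 [(np.uint8(15), np.float64(0.589), np.float64(0.089), np.float64(0.169)), (np.uint8(9), np.float64(0.588), np.float64(0.077), np.float64(0.176)), (np.uint8(9), np.float64(0.601), np.float64(0.079), np.float64(0.169))]
206 [(np.uint8(8), np.float64(0.587), np.float64(0.087), np.float64(0.165)), (np.uint8(4), np.float64(0.587), np.float64(0.075), np.float64(0.171)), (np.uint8(18), np.float64(0.602), np.floa
[... 881 characters left out ...]
64(0.149), np.float64(0.071))]
216 [(np.uint8(76), np.float64(0.665), np.float64(0.172), np.float64(0.053)), (np.uint8(68), np.float64(0.665), np.float64(0.16), np.float64(0.059)), (np.uint8(68), np.float64(0.666), np.float64(0.149), np.float64(0.065))]
218 [(np.uint8(77), np.float64(0.665), np.float64(0.172), np.float64(0.046)), (np.uint8(68), np.float64(0.668), np.float64(0.163), np.float64(0.05)), (np.uint8(66), np.float64(0.668), np.float64(0.151), np.float64(0.056))]
220 [(np.uint8(74), np.float64(0.666), np.float64(0.173), np.float64(0.039)), (np.uint8(71), np.float64(0.667), np.float64(0.162), np.float64(0.044)), (np.uint8(69), np.float64(0.673), np.float64(0.156), np.float64(0.045))]
```

Depth confirms it: the tips are at z≈0.148 while TCP reads 0.1445, so the tip height is about TCP + 3 mm. I'll use that offset. Now up, over the bar, open, then down lower.

```bash
python3 -m handwheel '[[0,0,0.015,0,0,0],[0,0,0.03,0,0,0],[0.01,0.002,0.03,0,0,0],[0.02,0.003,0.03,0,0,0],[0.028,0.005,0.03,0,0,0],[0.031,0.005,0.03,0,0,0],[0.031,0.005,0.03,0,0,0],[0.031,0.005,0.03,0,0,0]]' -0.08
python3 -m handwheel '[[0,0,-0.01,0,0,0],[0,0,-0.02,0,0,0],[0,0,-0.03,0,0,0],[0,0,-0.04,0,0,0],[0,0,-0.047,0,0,0],[0,0,-0.053,0,0,0],[0,0,-0.057,0,0,0],[0,0,-0.057,0,0,0]]'
python3 -m handwheel '[[0,0,0,0,0,0],[0,0,0,0,0,0],[0,0,0,0,0,0],[0,0,0,0,0,0],[0,0,0,0,0,0],[0,0,0,0,0,0],[0,0,0,0,0,0],[0,0,0,0,0,0]]' -1
```

```text
time_s: 5.82
position: [0.6299, 0.0953, 0.1739]
tcp_rot: [[-0.131, 0.991, -0.001], [0.991, 0.131, -0.0], [0.0, -0.001, -1.0]]
force: [0.1, 0.5, -0.9]
opening: 0.443
grasp_force: 0.0
time_s: 6.48
position: [0.6297, 0.0953, 0.1162]
tcp_rot: [[-0.131, 0.991, -0.002], [0.991, 0.131, 0.0], [0.0, -0.002, -1.0]]
force: [-0.3, 0.7, 0.3]
opening: 0.46
grasp_force: 0.0
time_s: 7.15
position: [0.6306, 0.0953, 0.1178]
tcp_rot: [[-0.131, 0.991, 0.001], [0.991, 0.131, 0.0], [-0.0, 0.001, -1.0]]
force: [0.2, 0.4, 1.4]
opening: 0.101
grasp_force: 30.0
```

Gripped (30 N). Now pull.

```bash
python3 -m handwheel '[[-0.004,-0.0005,0,0,0,0],[-0.012,-0.0016,0,0,0,0],[-0.022,-0.0029,0,0,0,0],[-0.034,-0.0045,0,0,0,0],[-0.048,-0.0063,0,0,0,0],[-0.062,-0.0081,0,0,0,0],[-0.076,-0.01,0,0,0,0],[-0.09,-0.0118,0,0,0,0]]'
python3 -m handwheel '[[-0.014,-0.0018,0,0,0,0],[-0.028,-0.0037,0,0,0,0],[-0.042,-0.0055,0,0,0,0],[-0.056,-0.0074,0,0,0,0],[-0.07,-0.0092,0,0,0,0],[-0.084,-0.011,0,0,0,0],[-0.096,-0.0126,0,0,0,0],[-0.103,-0.0135,0,0,0,0]]'
python3 -m handwheel '[[0,0,0,0,0,0],[0,0,0,0,0,0],[0,0,0,0,0,0],[0,0,0,0,0,0],[0,0,0,0,0,0],[0,0,0.02,0,0,0],[0,0,0.05,0,0,0],[0,0,0.09,0,0,0]]' -0.08
```

```text
time_s: 7.82
position: [0.5403, 0.0836, 0.1178]
tcp_rot: [[-0.13, 0.991, 0.003], [0.991, 0.13, 0.0], [-0.0, 0.003, -1.0]]
force: [3.6, 1.4, -0.2]
opening: 0.101
grasp_force: 30.0
time_s: 8.48
position: [0.4356, 0.0699, 0.1177]
tcp_rot: [[-0.131, 0.991, -0.001], [0.991, 0.131, -0.0], [-0.0, -0.001, -1.0]]
force: [1.8, 0.4, 0.4]
opening: 0.106
grasp_force: 30.0
time_s: 9.15
position: [0.4355, 0.0702, 0.2064]
tcp_rot: [[-0.13, 0.991, -0.007], [0.991, 0.13, 0.001], [0.002, -0.007, -1.0]]
force: [0.7, -1.2, -0.2]
opening: 0.453
grasp_force: 0.0
```

```bash
python3 -m handwheel '[[0.037,-0.234,0,0,0,-0.392],[0.037,-0.234,0,0,0,-0.392],[0.037,-0.234,0,0,0,-0.392],[0.037,-0.234,0,0,0,-0.392],[0.037,-0.234,0,0,0,-0.392],[0.037,-0.234,0,0,0,-0.392],[0.037,-0.234,0,0,0,-0.392],[0.037,-0.234,0,0,0,-0.392]]' 0.15
python3 -m handwheel '[[0.037,-0.234,0,0,0,-0.393],[0.037,-0.234,0,0,0,-0.393],[0.037,-0.234,0,0,0,-0.393],[0.037,-0.234,0,0,0,-0.393],[0.037,-0.234,0,0,0,-0.393],[0.037,-0.234,0,0,0,-0.393],[0.037,-0.234,0,0,0,-0.393],[0.037,-0.234,0,0,0,-0.393]]'
python3 - <<'E'
from h import *
np.set_printoptions(precision=4,suppress=True)
print(bot.read_state()["position"])
im,D=cams.capture("top");P=cloud("top",D);np.save("top5.npy",D)
cv2.imwrite("pics/crop5.png",cv2.resize(im[130:310,200:380],None,fx=3.3,fy=3.3,interpolation=cv2.INTER_CUBIC))
for q in("handle","bay_wide","bay_narrow"):
    for r in models.tip_of(q,"top")[:2]:
        p=r["position"];print(q,np.round(p,1),round(r["conf"],2),at_z("top",p,.018),at_z("top",p,.138),dep(D,p))
Q=P.reshape(-1,3);u=np.array([.9915,.1302,0]);v=np.array([-.1302,.9915,0]);o=np.array([.6745,.1015,0]);a=(Q-o)@u;b=(Q-o)@v
# drawer map in unit frame: z at grid
from scipy.interpolate import griddata
m=(a>-.26)&(a<.02)&(np.abs(b)<.12);
for aa in np.arange(-.25,.01,.01):
    print("%.3f"%aa,[round(float(np.nanmedian(Q[m&(np.abs(a-aa)<.004)&(np.abs(b-bb)<.004)][:,2]))*1000) if (m&(np.abs(a-aa)<.004)&(np.abs(b-bb)<.004)).any() else -1 for bb in np.arange(.11,-.115,-.01)])
im,D=cams.capture("side");P=cloud("side",D).reshape(-1,3)
F=P[(np.hypot(P[:,0]-.51,P[:,1]+.397)<.05)&(P[:,2]>.18)&(P[:,2]<.23)];print("tip z",np.percentile(F[:,2],[1,5]),"fingers",F.min(0),F.max(0))
E
```

```text
time_s: 9.82
position: [0.4747, -0.166, 0.2071]
tcp_rot: [[0.611, 0.792, -0.0], [0.792, -0.611, 0.0], [0.0, -0.0, -1.0]]
force: [-0.3, 0.4, 0.7]
opening: 0.575
grasp_force: 0.0
time_s: 10.48
position: [0.5113, -0.3985, 0.2065]
tcp_rot: [[0.991, 0.131, -0.001], [0.131, -0.991, 0.001], [-0.001, -0.001, -1.0]]
force: [0.2, -0.3, -0.2]
opening: 0.573
grasp_force: 0.0
[ 0.5113 -0.3985  0.2065]
handle [300.2 283.1] 0.57 [0.4478 0.0752 0.018 ] [0.4374 0.0694 0.138 ] 1.0927882194519043
bay_wide [281.2 239.9] 0.81 [0.5584 0.1252 0.018 ] [0.5371 0.1144 0.138 ] 1.2228227853775024
bay_narrow [321.6 233.3] 0.94 [0.5759 0.0217 0.018 ] [0.5529 0.0211 0.138 ] 1.2367581129074097
-0.250 [-2, 1, -2, 0, -1, 1, 2, 0, 1, 2, 1, 0, 0, 3, 3, 2, 3, 0, 1, 1, 0, 1, 0]
-0.240 [-2, 0, 0, -1, 1, 3, 71, 137, 70, 4, 71, 71, 4, 137, 70, 4, 141, 3, 1, -2, 0, 1, 1]
-0.230 [0, 1, 0, 0, -1, 142, 142, -1, -1, -1, -1, -1, -1, -1, -1, -1, 140, 143, 1, 1, 0, 0, 0]
-0.220 [0, -2, 2, 0, -1, 140, 0, -1, 1, 0, 0, 2, 0, 0, -2, 1, 4, 143, 1, 1, 1, 0, -1]
-0.210 [2, -1, 1, 0, -1, 139, 1, 0, 1, 0, -2, -1, -1, 0, 1, 2, 0, 143, -1, -1
[... 1502 characters left out ...]
63, 61, 63, 64, 1]
-0.050 [-1, 73, 47, 47, 47, 47, 46, 47, 48, 47, 46, 47, 50, 63, 64, 64, 63, 62, 63, 63, 63, 113, 0]
-0.040 [-1, 87, 46, 47, 48, 48, 49, 47, 46, 48, 48, 48, 51, 64, 64, 64, 62, 63, 64, 61, 63, 67, -1]
-0.030 [-1, 109, 82, 81, 79, 84, 86, 85, 80, 82, 82, 87, 83, 90, 95, 93, 86, 91, 89, 91, 88, 109, 1]
-0.020 [-1, 106, -1, -1, -1, -1, -1, -1, -1, -1, -1, -1, -1, -1, -1, -1, -1, -1, -1, -1, -1, 108, 1]
-0.010 [-1, 94, -1, -1, 45, 47, 48, -1, -1, -1, 46, 48, 40, -1, -1, -1, -1, 43, 48, 47, -1, 113, 2]
0.000 [-1, 77, 18, 18, 46, 48, 32, 18, 17, 18, 44, 46, 48, 18, 19, 17, 16, 46, 47, 44, 18, 71, 0]
tip z [0.2115 0.2129] fingers [ 0.4939 -0.4299  0.2105] [ 0.5276 -0.362   0.2299]
```

View pics/crop5.png

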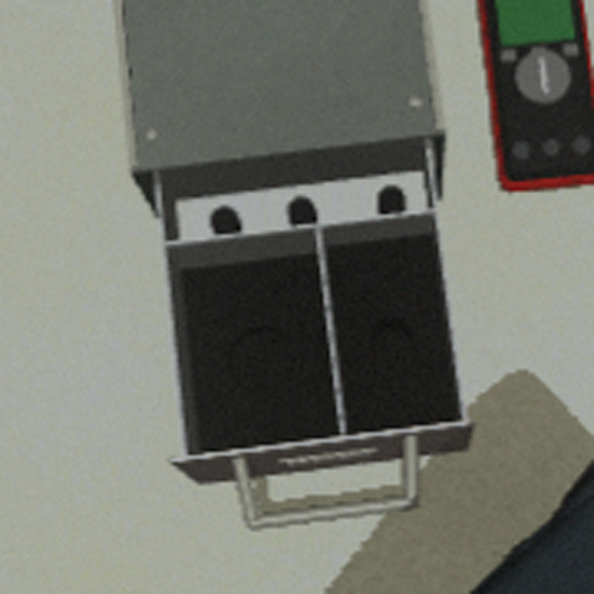

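Top view: drawer fully open, with hole outlines visible at crop (262,350) (wide) and (392,335) (narrow). Depth gives pad tops at about 47 mm and 63 mm. Now grasping the big lamp and fitting the hole centres.

```bash
python3 -m handwheel '[[-0.002,0.002,-0.03,0,0,0],[-0.002,0.002,-0.06,0,0,0],[-0.002,0.002,-0.08,0,0,0],[-0.002,0.002,-0.092,0,0,0],[-0.002,0.002,-0.102,0,0,0],[-0.002,0.002,-0.11,0,0,0],[-0.002,0.002,-0.113,0,0,0],[-0.002,0.002,-0.113,0,0,0]]'
python3 -m handwheel '[[0,0,0,0,0,0],[0,0,0,0,0,0],[0,0,0,0,0,0],[0,0,0,0,0,0],[0,0,0,0,0,0],[0,0,0,0,0,0],[0,0,0,0,0,0],[0,0,0,0,0,0]]' -1
python3 - <<'E'
from h import *
from scipy.optimize import minimize
np.set_printoptions(precision=4,suppress=True)
D=np.load("top5.npy");P=cloud("top",D)
u=np.array([.9915,.1302,0]);v=np.array([-.1302,.9915,0]);o=np.array([.6745,.1015,0])
oo,_=ray("top",(0,0))
def pl(z):
    d=P-oo;return oo+d*((z-oo[2])/d[...,2])[...,None]
for n,zt,R,b0,lim in(("wide",.0472,.025,.043,.05),("narrow",.0632,.016,-.056,.035)):
    X=pl(zt);a=(X-o)@u;b=(X-o)@v
    m=(np.abs(a+.11)<.05)&(np.abs(b-b0)<lim)&np.isfinite(P[...,2]);h=P[...,2]<zt-.006
    A=np.c_[a[m],b[m]];H=h[m].astype(float)
    f=lambda c:-np.sum((H-.5)/(1+np.exp((np.hypot(A[:,0]-c[0],A[:,1]-c[1])-R)/.001)))
    r=minimize(f,[-.11,b0],method="Nelder-Mead");pts=A[H>0]
    print(n,r.x,"bbox",pts.min(0),pts.max(0),"world",o+r.x[0]*u+r.x[1]*v,"pad",np.median(P[...,2][m&~h]))
E
```

```text
time_s: 11.4
position: [0.5095, -0.3959, 0.0944]
tcp_rot: [[0.991, 0.132, 0.0], [0.132, -0.991, -0.0], [0.0, 0.0, -1.0]]
force: [0.5, -0.1, -0.7]
opening: 0.574
grasp_force: 0.0
time_s: 12.07
position: [0.5096, -0.3963, 0.0949]
tcp_rot: [[0.991, 0.131, 0.001], [0.131, -0.991, -0.001], [0.001, 0.001, -1.0]]
force: [0.5, 0.3, 2.7]
opening: 0.291
grasp_force: 30.0
wide [-0.1134  0.0431] bbox [-0.1536  0.0067] [-0.0873  0.0921] world [0.5565 0.1295 0.    ] pad 0.04719387932604453
narrow [-0.1132 -0.0564] bbox [-0.1461 -0.0901] [-0.0629 -0.0217] world [0.5696 0.0308 0.    ] pad 0.06293268082566873
```

```bash
python3 -m handwheel '[[0,0,0.005,0,0,0],[0,0,0.015,0,0,0],[0,0,0.035,0,0,0],[0,0,0.06,0,0,0],[0,0,0.09,0,0,0],[0,0,0.12,0,0,0],[0,0,0.145,0,0,0],[0.001,0.01,0.16,0,0,0]]'
python3 -m handwheel '[[0.002,0.02,0.01,0,0,0],[0.004,0.045,0.015,0,0,0],[0.007,0.075,0.015,0,0,0],[0.01,0.105,0.015,0,0,0],[0.013,0.135,0.015,0,0,0],[0.016,0.165,0.015,0,0,0],[0.019,0.195,0.015,0,0,0],[0.022,0.225,0.015,0,0,0]]'
python3 -m handwheel '[[0.003,0.03,0,0,0,0],[0.006,0.06,0,0,0,0],[0.009,0.09,0,0,0,0],[0.012,0.12,0,0,0,0],[0.015,0.15,0,0,0,0],[0.018,0.18,0,0,0,0],[0.02,0.21,0,0,0,0],[0.022,0.235,0,0,0,0]]'
python3 -m handwheel '[[0.002,0.022,0,0,0,0],[0.003,0.038,0,0,0,0],[0.003,0.048,0,0,0,0],[0.003,0.054,0,0,0,0],[0.003,0.056,0,0,0,0],[0.003,0.056,0,0,0,0],[0.003,0.056,0,0,0,0],[0.003,0.056,0,0,0,0]]'
python3 - <<'E'
from h import *
np.set_printoptions(precision=4,suppress=True)
s=bot.read_state();print(s["position"],s["force"],s["opening"])
im,D=cams.capture("side");cv2.imwrite("pics/side6.png",im);P=cloud("side",D).reshape(-1,3)
x,y,_=s["position"]
F=P[(np.hypot(P[:,0]-x,P[:,1]-y)<.06)&(P[:,2]>.165)&(P[:,2]<.262)]
from scipy.optimize import least_squares
r=least_squares(lambda c:np.linalg.norm(F-c,axis=1)-.04,[x,y,.22],loss="soft_l1",f_scale=.002);print("globe",r.x,len(F))
E
```

```text
time_s: 12.73
position: [0.5112, -0.3886, 0.2588]
tcp_rot: [[0.991, 0.13, 0.004], [0.13, -0.991, -0.006], [0.004, 0.006, -1.0]]
force: [0.7, -0.8, -1.5]
opening: 0.288
grasp_force: 30.0
time_s: 13.4
position: [0.5311, -0.1577, 0.2691]
tcp_rot: [[0.991, 0.132, -0.002], [0.132, -0.991, 0.002], [-0.002, -0.002, -1.0]]
force: [0.6, 0.6, -0.4]
opening: 0.287
grasp_force: 30.0
time_s: 14.07
position: [0.5524, 0.0773, 0.269]
tcp_rot: [[0.991, 0.133, -0.003], [0.133, -0.991, 0.001], [-0.002, -0.001, -1.0]]
force: [-0.2, -0.0, -1.5]
opening: 0.285
grasp_force: 30.0
time_s: 14.73
position: [0.5573, 0.1291, 0.2694]
tcp_rot: [[0.991, 0.13, -0.0], [0.13, -0.991, -0.0], [-0.0, 0.0, -1.0]]
force: [-0.7, -0.1, -0.5]
opening: 0.287
grasp_force: 30.0
[0.5573 0.1291 0.2694] [-0.6724 -0.1482 -0.5401] 0.28679958858510024
globe [0.5573 0.13   0.2255] 737
```

```bash
python3 -m handwheel '[[0,0,-0.01,0,0,0],[0,0,-0.03,0,0,0],[0,0,-0.052,0,0,0],[0,0,-0.074,0,0,0],[0,0,-0.096,0,0,0],[0,0,-0.114,0,0,0],[0,0,-0.126,0,0,0],[0,0,-0.132,0,0,0]]'
python3 -m handwheel '[[0,0,-0.002,0,0,0],[0,0,-0.004,0,0,0],[0,0,-0.006,0,0,0],[0,0,-0.008,0,0,0],[0,0,-0.009,0,0,0],[0,0,-0.01,0,0,0],[0,0,-0.01,0,0,0],[0,0,-0.01,0,0,0]]'
python3 -m handwheel '[[0,0,-0.0005,0,0,0],[0,0,-0.001,0,0,0],[0,0,-0.0015,0,0,0],[0,0,-0.002,0,0,0],[0,0,-0.002,0,0,0],[0,0,-0.002,0,0,0],[0,0,-0.002,0,0,0],[0,0,-0.002,0,0,0]]'
```

```text
time_s: 15.45
position: [0.5557, 0.1294, 0.1348]
tcp_rot: [[0.991, 0.131, -0.005], [0.131, -0.991, -0.0], [-0.005, -0.0, -1.0]]
force: [-0.8, 0.3, -1.4]
opening: 0.29
grasp_force: 30.0
time_s: 16.12
position: [0.5574, 0.1301, 0.1277]
tcp_rot: [[0.991, 0.131, 0.0], [0.131, -0.991, 0.0], [0.0, 0.0, -1.0]]
force: [-0.4, 1.1, -1.1]
opening: 0.285
grasp_force: 30.0
time_s: 16.78
position: [0.5573, 0.13, 0.1255]
tcp_rot: [[0.991, 0.131, 0.0], [0.131, -0.991, 0.0], [0.0, -0.0, -1.0]]
force: [0.3, 0.1, -0.8]
opening: 0.295
grasp_force: 30.0
```

Not touching yet. I'll go down 1 mm at a time.

```bash
python3 -m handwheel '[[0,0,-0.0005,0,0,0],[0,0,-0.001,0,0,0],[0,0,-0.0015,0,0,0],[0,0,-0.0015,0,0,0],[0,0,-0.0015,0,0,0],[0,0,-0.0015,0,0,0],[0,0,-0.0015,0,0,0],[0,0,-0.0015,0,0,0]]' | egrep 'pos|force'
python3 -m handwheel '[[0,0,-0.0005,0,0,0],[0,0,-0.001,0,0,0],[0,0,-0.001,0,0,0],[0,0,-0.001,0,0,0],[0,0,-0.001,0,0,0],[0,0,-0.001,0,0,0],[0,0,-0.001,0,0,0],[0,0,-0.001,0,0,0]]' | egrep 'pos|force'
```

```text
position: [0.5573, 0.13, 0.124]
force: [-0.2, -0.1, -1.1]
grasp_force: 30.0
position: [0.5573, 0.13, 0.123]
force: [-0.5, -0.0, -1.1]
grasp_force: 30.0
```

```bash
python3 -m handwheel '[[0,0,-0.0005,0,0,0],[0,0,-0.001,0,0,0],[0,0,-0.001,0,0,0],[0,0,-0.001,0,0,0],[0,0,-0.001,0,0,0],[0,0,-0.001,0,0,0],[0,0,-0.001,0,0,0],[0,0,-0.001,0,0,0]]' | egrep 'pos|force'
python3 -m handwheel '[[0,0,-0.0005,0,0,0],[0,0,-0.001,0,0,0],[0,0,-0.001,0,0,0],[0,0,-0.001,0,0,0],[0,0,-0.001,0,0,0],[0,0,-0.001,0,0,0],[0,0,-0.001,0,0,0],[0,0,-0.001,0,0,0]]' | egrep 'pos|force'
```

```text
position: [0.5574, 0.13, 0.122]
force: [-0.3, 0.1, 1.1]
grasp_force: 30.0
position: [0.5574, 0.13, 0.1211]
force: [0.0, 0.3, 3.1]
grasp_force: 30.0
```

The lamp rests (force went from −1.1 to +3.1 N). Release, rise, and go to the small lamp.

```bash
python3 -m handwheel '[[0,0,0.0005,0,0,0],[0,0,0.0005,0,0,0],[0,0,0.0005,0,0,0],[0,0,0.0005,0,0,0],[0,0,0.0005,0,0,0],[0,0,0.0005,0,0,0],[0,0,0.0005,0,0,0],[0,0,0.0005,0,0,0]]' 0.1
python3 -m handwheel '[[0,0,0.003,0,0,0],[0,0,0.01,0,0,0],[0,0,0.02,0,0,0],[0,0,0.035,0,0,0],[0,0,0.055,0,0,0],[0,-0.02,0.06,0,0,0],[0,-0.05,0.06,0,0,0],[0,-0.09,0.06,0,0,0]]'
python3 -m handwheel '[[0,-0.04,0,0,0,0],[0,-0.08,0,0,0,0],[0,-0.12,0,0,0,0],[0,-0.15,0,0,0,0],[0,-0.18,0,0,0,0],[0,-0.2,0,0,0,0],[0,-0.213,0,0,0,0],[0,-0.213,0,0,0,0]]'
python3 - <<'E'
from h import *
np.set_printoptions(precision=4,suppress=True)
im,D=cams.capture("top");P=cloud("top",D).reshape(-1,3)
for n,c,lo in(("big",(.5579,.1296),.125),("small",(.5565,-.1735),.075)):
    Q=P[(np.hypot(P[:,0]-c[0],P[:,1]-c[1])<.025)&(P[:,2]>lo)&(P[:,2]<lo+.04)];print(n,len(Q),Q.mean(0) if len(Q) else '',Q[:,2].max() if len(Q) else '')
im,D=cams.capture("side");cv2.imwrite("pics/side7.png",im);P=cloud("side",D).reshape(-1,3)
for n,c,lo in(("big",(.5579,.1296),.125),("small",(.5565,-.1735),.075)):
    Q=P[(np.hypot(P[:,0]-c[0],P[:,1]-c[1])<.025)&(P[:,2]>lo)&(P[:,2]<lo+.04)];print(n,len(Q),Q.mean(0) if len(Q) else '',Q[:,2].max() if len(Q) else '')
E
```

```text
time_s: 20.12
position: [0.5573, 0.13, 0.1214]
tcp_rot: [[0.991, 0.131, -0.0], [0.131, -0.991, -0.0], [-0.0, 0.0, -1.0]]
force: [0.8, 0.5, -0.2]
opening: 0.549
grasp_force: 0.0
time_s: 20.78
position: [0.5581, 0.041, 0.1836]
tcp_rot: [[0.991, 0.135, 0.004], [0.135, -0.991, 0.0], [0.004, 0.0, -1.0]]
force: [0.2, 0.3, 0.5]
opening: 0.547
grasp_force: 0.0
time_s: 21.45
position: [0.558, -0.1759, 0.1824]
tcp_rot: [[0.992, 0.128, 0.002], [0.128, -0.992, -0.002], [0.002, 0.002, -1.0]]
force: [0.0, 1.1, -0.7]
opening: 0.548
grasp_force: 0.0
big 136 [0.5551 0.1291 0.1432] 0.15608527612587547
small 0  
big 124 [0.5518 0.126  0.1396] 0.15291695516370263
small 99 [ 0.5522 -0.1742  0.0842] 0.09226082868824784
```

View pics/side7.png

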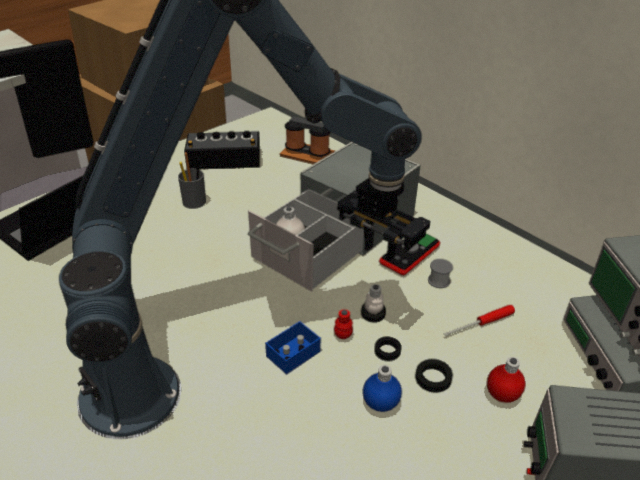

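Side view: the big lamp stands upright in the wide bay at (290,222), and the small white lamp is still on its ring at (375,300). Grasping the small one.

```bash
python3 -m handwheel '[[0,0,-0.02,0,0,0],[0,0,-0.045,0,0,0],[0,0,-0.07,0,0,0],[0,0,-0.09,0,0,0],[0,0,-0.105,0,0,0],[0,0,-0.115,0,0,0],[0,0,-0.121,0,0,0],[0,0,-0.121,0,0,0]]'
python3 -m handwheel '[[0,0,0,0,0,0],[0,0,0,0,0,0],[0,0,0,0,0,0],[0,0,0,0,0,0],[0,0,0,0,0,0],[0,0,0,0,0,0],[0,0,0,0,0,0],[0,0,0,0,0,0]]' -1
```

```text
time_s: 22.22
position: [0.5569, -0.1715, 0.0596]
tcp_rot: [[0.991, 0.133, -0.002], [0.133, -0.991, 0.001], [-0.002, -0.001, -1.0]]
force: [0.4, -0.3, 0.2]
opening: 0.551
grasp_force: 0.0
time_s: 22.88
position: [0.5578, -0.1732, 0.061]
tcp_rot: [[0.991, 0.131, 0.001], [0.131, -0.991, -0.001], [0.001, 0.001, -1.0]]
force: [-0.1, 1.1, 4.2]
opening: 0.29
grasp_force: 30.0
```

```bash
python3 -m handwheel '[[0,0,0.005,0,0,0],[0,0,0.015,0,0,0],[0,0,0.035,0,0,0],[0,0,0.06,0,0,0],[0,0,0.085,0,0,0],[0,0,0.11,0,0,0],[0,0,0.13,0,0,0],[0,0.005,0.14,0,0,0]]'
python3 -m handwheel '[[0.001,0.015,0,0,0,0],[0.003,0.035,0,0,0,0],[0.005,0.06,0,0,0,0],[0.007,0.09,0,0,0,0],[0.009,0.12,0,0,0,0],[0.011,0.15,0,0,0,0],[0.012,0.175,0,0,0,0],[0.013,0.19,0,0,0,0]]'
python3 -m handwheel '[[0,0.006,0,0,0,0],[0,0.009,0,0,0,0],[0,0.009,0,0,0,0],[0,0.009,0,0,0,0],[0,0.009,0,0,0,0],[0,0.009,0,0,0,0],[0,0.009,0,0,0,0],[0,0.009,0,0,0,0]]'
python3 - <<'E'
from h import *
np.set_printoptions(precision=4,suppress=True)
s=bot.read_state();x,y,_=s["position"]
im,D=cams.capture("side");P=cloud("side",D).reshape(-1,3)
F=P[(np.hypot(P[:,0]-x,P[:,1]-y)<.04)&(P[:,2]>.145)&(P[:,2]<.193)]
from scipy.optimize import least_squares
r=least_squares(lambda c:np.linalg.norm(F-c,axis=1)-.0225,[x,y,.175],loss="soft_l1",f_scale=.002);print("globe",r.x,len(F),F.min(0))
E
```

```text
time_s: 23.55
position: [0.5586, -0.1692, 0.2039]
tcp_rot: [[0.991, 0.131, 0.005], [0.131, -0.991, -0.003], [0.004, 0.004, -1.0]]
force: [0.6, -0.3, -0.7]
opening: 0.289
grasp_force: 30.0
time_s: 24.22
position: [0.568, 0.0264, 0.1986]
tcp_rot: [[0.991, 0.134, -0.005], [0.134, -0.991, 0.002], [-0.004, -0.003, -1.0]]
force: [-0.6, -0.3, -0.7]
opening: 0.289
grasp_force: 30.0
time_s: 24.88
position: [0.5704, 0.0304, 0.2005]
tcp_rot: [[0.991, 0.13, 0.0], [0.13, -0.991, -0.0], [0.0, 0.0, -1.0]]
force: [-0.8, -0.1, -0.6]
opening: 0.288
grasp_force: 30.0
globe [0.5693 0.0309 0.1735] 197 [0.5447 0.0064 0.1566]
```

```bash
python3 -m handwheel '[[0,0,-0.008,0,0,0],[0,0,-0.022,0,0,0],[0,0,-0.038,0,0,0],[0,0,-0.054,0,0,0],[0,0,-0.068,0,0,0],[0,0,-0.078,0,0,0],[0,0,-0.084,0,0,0],[0,0,-0.087,0,0,0]]' | egrep 'pos|force'
python3 -m handwheel '[[0,0,-0.001,0,0,0],[0,0,-0.002,0,0,0],[0,0,-0.003,0,0,0],[0,0,-0.004,0,0,0],[0,0,-0.005,0,0,0],[0,0,-0.005,0,0,0],[0,0,-0.005,0,0,0],[0,0,-0.005,0,0,0]]' | egrep 'pos|force'
python3 -m handwheel '[[0,0,-0.0005,0,0,0],[0,0,-0.001,0,0,0],[0,0,-0.0015,0,0,0],[0,0,-0.002,0,0,0],[0,0,-0.002,0,0,0],[0,0,-0.002,0,0,0],[0,0,-0.002,0,0,0],[0,0,-0.002,0,0,0]]' | egrep 'pos|force'
```

```text
position: [0.5698, 0.0311, 0.1123]
force: [-0.0, 0.3, 0.1]
grasp_force: 30.0
position: [0.5704, 0.031, 0.1086]
force: [-0.1, -0.2, -0.3]
grasp_force: 30.0
position: [0.5704, 0.0311, 0.1065]
force: [-0.0, 0.2, -0.5]
grasp_force: 30.0
```

```bash
python3 -m handwheel '[[0,0,-0.0005,0,0,0],[0,0,-0.001,0,0,0],[0,0,-0.0015,0,0,0],[0,0,-0.0015,0,0,0],[0,0,-0.0015,0,0,0],[0,0,-0.0015,0,0,0],[0,0,-0.0015,0,0,0],[0,0,-0.0015,0,0,0]]' | egrep 'pos|force'
python3 -m handwheel '[[0,0,-0.0005,0,0,0],[0,0,-0.001,0,0,0],[0,0,-0.001,0,0,0],[0,0,-0.001,0,0,0],[0,0,-0.001,0,0,0],[0,0,-0.001,0,0,0],[0,0,-0.001,0,0,0],[0,0,-0.001,0,0,0]]' | egrep 'pos|force'
```

```text
position: [0.5705, 0.0311, 0.1051]
force: [0.1, 1.1, 2.5]
grasp_force: 30.0
position: [0.5705, 0.0311, 0.1041]
force: [-0.2, 1.9, 3.7]
grasp_force: 30.0
```

```bash
python3 -m handwheel '[[0,0,0.0005,0,0,0],[0,0,0.0005,0,0,0],[0,0,0.0005,0,0,0],[0,0,0.0005,0,0,0],[0,0,0.0005,0,0,0],[0,0,0.0005,0,0,0],[0,0,0.0005,0,0,0],[0,0,0.0005,0,0,0]]' -0.17
python3 -m handwheel '[[0,0,0.003,0,0,0],[0,0,0.01,0,0,0],[0,0,0.02,0,0,0],[0,0,0.035,0,0,0],[0,0,0.055,0,0,0],[0,0,0.085,0,0,0],[0,0,0.115,0,0,0],[0,0,0.12,0,0,0]]'
python3 -m handwheel '[[-0.02,-0.03,0,0,0,0],[-0.02,-0.07,0,0,0,0],[-0.02,-0.11,0,0,0,0],[-0.02,-0.15,0,0,0,0],[-0.02,-0.17,0,0,0,0],[-0.02,-0.17,0,0,0,0],[-0.02,-0.17,0,0,0,0],[-0.02,-0.17,0,0,0,0]]' -0.08
python3 - <<'E'
from h import *
im,D=cams.capture("side");im2,_=cams.capture("top")
a=cv2.resize(im[170:310,220:400],None,fx=3,fy=3,interpolation=cv2.INTER_CUBIC);b=cv2.resize(im2[190:330,240:330],None,fx=3,fy=3)
cv2.imwrite("pics/crop8.png",cv2.convertScaleAbs(np.hstack([a,b]),alpha=1.4)[:, :800])
E
```

```text
time_s: 28.93
position: [0.5701, 0.031, 0.1042]
tcp_rot: [[0.991, 0.131, -0.001], [0.131, -0.991, 0.0], [-0.001, -0.0, -1.0]]
force: [-0.4, 0.2, 0.3]
opening: 0.413
grasp_force: 0.0
time_s: 29.6
position: [0.5738, 0.0307, 0.2309]
tcp_rot: [[0.991, 0.132, 0.012], [0.132, -0.991, -0.002], [0.011, 0.003, -1.0]]
force: [0.7, -0.5, 0.4]
opening: 0.414
grasp_force: 0.0
time_s: 30.27
position: [0.5499, -0.1382, 0.2245]
tcp_rot: [[0.991, 0.131, -0.001], [0.131, -0.991, 0.001], [-0.0, -0.001, -1.0]]
force: [0.4, 0.5, -0.7]
opening: 0.462
grasp_force: 0.0
```

View pics/crop8.png

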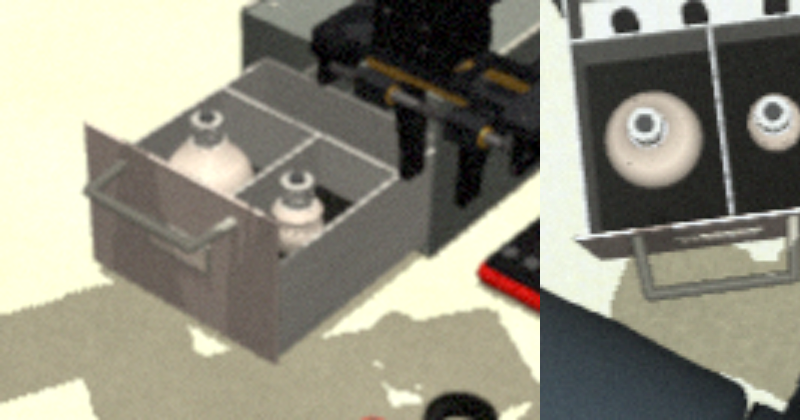

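Both lamps stand upright in their bays: big at crop (205,150), small at (298,210). Returning to the handle.

```bash
python3 - <<'E'
from h import *
np.set_printoptions(precision=4,suppress=True)
im,D=cams.capture("top");Q=cloud("top",D).reshape(-1,3)
u=np.array([.9915,.1302,0]);v=np.array([-.1302,.9915,0]);o=np.array([.6745,.1015,0]);a=(Q-o)@u;b=(Q-o)@v
m=(np.abs(b)<.045)&(Q[:,2]>.134)&(Q[:,2]<.15)&(a<-.215)&(a>-.27);print("bar a",np.percentile(a[m],[10,50,90]),m.sum())
for q in Q[m][:0]:print(q)
E
python3 -m handwheel '[[-0.05,0.04,0,0,0,0.06],[-0.06,0.07,0,0,0,0.12],[-0.07,0.09,0,0,0,0.18],[-0.08,0.11,0,0,0,0.24],[-0.09,0.13,0,0,0,0.3],[-0.1,0.15,0,0,0,0.36],[-0.11,0.17,0,0,0,0.4],[-0.11,0.18,0,0,0,0.42]]'
python3 -m handwheel '[[-0.005,0.028,0,0,0,0.06],[-0.005,0.028,0,0,0,0.12],[-0.005,0.028,0,0,0,0.18],[-0.005,0.028,0,0,0,0.24],[-0.005,0.028,0,0,0,0.3],[-0.005,0.028,0,0,0,0.35],[-0.005,0.028,0,0,0,0.365],[-0.005,0.028,0,0,0,0.365]]'
```

```text
bar a [-0.247 -0.243 -0.239] 175
time_s: 31.08
position: [0.4372, 0.0441, 0.2244]
tcp_rot: [[0.559, 0.829, -0.003], [0.829, -0.559, 0.001], [-0.001, -0.003, -1.0]]
force: [-0.0, -0.4, 0.7]
opening: 0.457
grasp_force: 0.0
time_s: 31.75
position: [0.4359, 0.0694, 0.2246]
tcp_rot: [[-0.132, 0.991, 0.001], [0.991, 0.132, -0.0], [-0.0, 0.001, -1.0]]
force: [-0.0, -1.0, -0.6]
opening: 0.462
grasp_force: 0.0
```

```bash
python3 -m handwheel '[[0,0,-0.02,0,0,0],[0,0,-0.045,0,0,0],[0,0,-0.07,0,0,0],[0,0,-0.085,0,0,0],[0,0,-0.097,0,0,0],[0,0,-0.104,0,0,0],[0,0,-0.107,0,0,0],[0,0,-0.107,0,0,0]]' | egrep 'pos|force|open'
python3 -m handwheel '[[0,0,0,0,0,0],[0,0,0,0,0,0],[0,0,0,0,0,0],[0,0,0,0,0,0],[0,0,0,0,0,0],[0,0,0,0,0,0],[0,0,0,0,0,0],[0,0,0,0,0,0]]' -1 | egrep 'pos|force|open'
```

```text
position: [0.4355, 0.0691, 0.1171]
force: [0.4, 1.2, 0.1]
opening: 0.462
grasp_force: 0.0
position: [0.4349, 0.069, 0.1177]
force: [-1.9, -0.8, 5.8]
opening: 0.102
grasp_force: 30.0
```

```bash
python3 -m handwheel '[[0.001,0.0001,0,0,0,0],[0.003,0.0004,0,0,0,0],[0.006,0.0008,0,0,0,0],[0.01,0.0013,0,0,0,0],[0.015,0.002,0,0,0,0],[0.021,0.0028,0,0,0,0],[0.028,0.0037,0,0,0,0],[0.036,0.0047,0,0,0,0]]' | egrep 'pos|force'
python3 -m handwheel '[[0.009,0.0012,0,0,0,0],[0.018,0.0024,0,0,0,0],[0.027,0.0035,0,0,0,0],[0.036,0.0047,0,0,0,0],[0.045,0.0059,0,0,0,0],[0.054,0.0071,0,0,0,0],[0.063,0.0083,0,0,0,0],[0.072,0.0095,0,0,0,0]]' | egrep 'pos|force'
python3 -m handwheel '[[0.009,0.0012,0,0,0,0],[0.018,0.0024,0,0,0,0],[0.027,0.0035,0,0,0,0],[0.035,0.0046,0,0,0,0],[0.043,0.0056,0,0,0,0],[0.05,0.0066,0,0,0,0],[0.057,0.0075,0,0,0,0],[0.063,0.0083,0,0,0,0]]' | egrep 'pos|force'
python3 -m handwheel '[[0.005,0.0007,0,0,0,0],[0.009,0.0012,0,0,0,0],[0.013,0.0017,0,0,0,0],[0.016,0.0021,0,0,0,0],[0.019,0.0025,0,0,0,0],[0.021,0.0028,0,0,0,0],[0.022,0.0029,0,0,0,0],[0.0225,0.003,0,0,0,0]]' | egrep 'pos|force'
```

```text
position: [0.4706, 0.0736, 0.1177]
force: [-2.5, -1.5, 5.2]
grasp_force: 30.0
position: [0.5431, 0.0831, 0.1177]
force: [-2.5, -0.8, 5.5]
grasp_force: 30.0
position: [0.6069, 0.0914, 0.1177]
force: [-2.9, -0.7, 5.3]
grasp_force: 30.0
position: [0.6294, 0.0943, 0.1177]
force: [-1.9, -1.4, 6.1]
grasp_force: 30.0
```

Creep the last ~1–2 mm until the end stop is felt.

```bash
python3 -m handwheel '[[0.0005,0,0,0,0,0],[0.001,0.0001,0,0,0,0],[0.0015,0.0002,0,0,0,0],[0.002,0.0003,0,0,0,0],[0.002,0.0003,0,0,0,0],[0.002,0.0003,0,0,0,0],[0.002,0.0003,0,0,0,0],[0.002,0.0003,0,0,0,0]]' | egrep 'pos|force'
```

```text
position: [0.6312, 0.0946, 0.1177]
force: [-0.6, -1.8, 4.9]
grasp_force: 30.0
```

```bash
python3 -m handwheel '[[0.0005,0.0001,0,0,0,0],[0.001,0.0001,0,0,0,0],[0.0015,0.0002,0,0,0,0],[0.0015,0.0002,0,0,0,0],[0.0015,0.0002,0,0,0,0],[0.0015,0.0002,0,0,0,0],[0.0015,0.0002,0,0,0,0],[0.0015,0.0002,0,0,0,0]]' | egrep 'pos|force'
```

```text
position: [0.6326, 0.0947, 0.1178]
force: [-2.1, -1.8, 5.8]
grasp_force: 30.0
```

```bash
python3 -m handwheel '[[0.0005,0.0001,0,0,0,0],[0.001,0.0001,0,0,0,0],[0.0015,0.0002,0,0,0,0],[0.0015,0.0002,0,0,0,0],[0.0015,0.0002,0,0,0,0],[0.0015,0.0002,0,0,0,0],[0.0015,0.0002,0,0,0,0],[0.0015,0.0002,0,0,0,0]]' | egrep 'pos|force'
python3 - <<'E'
from h import *
np.set_printoptions(precision=4,suppress=True)
im,D=cams.capture("side");Q=cloud("side",D).reshape(-1,3)
u=np.array([.9915,.1302,0]);v=np.array([-.1302,.9915,0]);o=np.array([.6745,.1015,0]);a=(Q-o)@u;b=(Q-o)@v
m=(np.abs(b)<.1)&(Q[:,2]>.03)&(Q[:,2]<.11)&(np.abs(a)<.03);print("panel",np.nanmedian(a[m]),m.sum())
D0=np.load("side1.npy");Q=cloud("side",D0).reshape(-1,3);a=(Q-o)@u;b=(Q-o)@v
m=(np.abs(b)<.1)&(Q[:,2]>.03)&(Q[:,2]<.11)&(np.abs(a)<.03);print("panel initially",np.nanmedian(a[m]),m.sum())
E
```

```text
position: [0.6325, 0.0947, 0.1177]
force: [-3.7, -2.0, 6.9]
grasp_force: 30.0
panel 0.0021035158290730258 1146
panel initially 0.0003919736413355299 1283
```

```bash
python3 -m handwheel '[[0.0005,0.0001,0,0,0,0],[0.001,0.0001,0,0,0,0],[0.0015,0.0002,0,0,0,0],[0.002,0.0003,0,0,0,0],[0.002,0.0003,0,0,0,0],[0.002,0.0003,0,0,0,0],[0.002,0.0003,0,0,0,0],[0.002,0.0003,0,0,0,0]]' | egrep 'pos|force'
```

```text
position: [0.6325, 0.0948, 0.1177]
force: [-8.3, -3.5, 10.7]
grasp_force: 30.0
```

End stop confirmed. Relax, release and lift clear.

```bash
python3 -m handwheel '[[-0.001,-0.0001,0,0,0,0],[-0.002,-0.0003,0,0,0,0],[-0.0025,-0.0003,0,0,0,0],[-0.0025,-0.0003,0,0,0,0],[-0.0025,-0.0003,0,0,0,0],[-0.0025,-0.0003,0,0,0,0],[-0.0025,-0.0003,0,0,0,0],[-0.0025,-0.0003,0,0,0,0]]' | egrep 'pos|force'
python3 -m handwheel '[[0,0,0,0,0,0],[0,0,0,0,0,0],[0,0,0,0,0,0],[0,0,0,0,0,0],[0,0,0,0,0,0],[0,0,0.005,0,0,0],[0,0,0.015,0,0,0],[0,0,0.03,0,0,0]]' -0.08 | egrep 'pos|force|open'
python3 -m handwheel '[[0,0,0.03,0,0,0],[0,0,0.06,0,0,0],[-0.02,0,0.09,0,0,0],[-0.05,0,0.1,0,0,0],[-0.08,0,0.1,0,0,0],[-0.08,0,0.1,0,0,0],[-0.08,0,0.1,0,0,0],[-0.08,0,0.1,0,0,0]]' | egrep 'time|pos|force'
python3 - <<'E'
from h import *
np.set_printoptions(precision=4,suppress=True)
im,D=cams.capture("side");Q=cloud("side",D).reshape(-1,3)
u=np.array([.9915,.1302,0]);v=np.array([-.1302,.9915,0]);o=np.array([.6745,.1015,0]);a=(Q-o)@u;b=(Q-o)@v
m=(np.abs(b)<.1)&(Q[:,2]>.03)&(Q[:,2]<.11)&(np.abs(a)<.03);print("panel",np.nanmedian(a[m]),m.sum())
E
```

```text
position: [0.6326, 0.0947, 0.1177]
force: [-3.0, -2.8, 7.5]
grasp_force: 30.0
position: [0.6325, 0.0953, 0.147]
force: [0.5, -0.0, -0.6]
opening: 0.452
grasp_force: 0.0
time_s: 40.47
position: [0.5543, 0.0952, 0.2485]
force: [0.1, -0.3, 0.3]
grasp_force: 0.0
panel 0.0021304858001205277 1254
```

The drawer is shut at its stop and the arm is clear.

```bash
python3 -c "
from rig import bot
print(bot.hand_in())"
```

```text
the job is handed in; nothing more can be done
None
```

Both lamps were set gently into their bays and seen standing upright there. The drawer was then pushed shut to its end stop and the job handed in at about 40.5 s; I had no view of the lamps after closing and did not re-check the other bench items.

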